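# Eject the used test cartridge and trap it

### The job

Press down the blue eject key beside the used (red-labelled) test cartridge with one finger and, as the spring pops the cartridge out, trap it with the other finger on the open chute opposite the key before it slides off the end. Finish while still holding: key kept down, cartridge at rest against the other finger and lying in its chute. Only touch: the cartridge must not be lifted; leave the fresh (green-labelled) cartridge, its key and everything else on the desk alone.

Things in the scene. Friction and masses are not known exactly. Their poses are not given: they have to be found in the camera images.
- dock: two-lane cartridge dock, grey base 180 x 216 mm, fixed to the desk. Origin: centre of its underside; x to its back, y to its left lane, z up. Two open steel chutes at y = +32 and -32 mm slope 14 degrees down to -x, ending at x = -83 mm; a cartridge lies in each at x = -10 to +38 mm against a steel gate. White spring housing at the back, 70 mm high; blue eject keys on the outer sides.
- slope (a point): point midway between the chutes, in the plane of their floors, at the line of the loaded cartridges' front faces (dock x = -10, y = 0, z = 38 mm). x: uphill along the chutes, y: dock's left, z: normal to the floors. A loaded cartridge's centre is at x = +25, y = +32 or -32, z = 9 mm; x falls as it slides out. The chutes end at x = -75 mm.
- chute_left (a point): point on the left chute's floor, on its centre line, straight across from the left key (dock x = -44, y = +32, z = 30 mm). The chute is 37 mm wide between rails 5 mm thick and 6 mm high. A loaded cartridge's front stands 34 mm uphill (+x) of this point, the chute's end is 39 mm downhill (-x).
- chute_right (a point): the same point on the right chute's floor, across from the right key (dock x = -44, y = -32, z = 30 mm).
- used_cartridge: used test cartridge, white block 50 long x 34 wide x 18 mm thick, about 60 g, RED label and front face. Loose, in the left or right lane. Origin: its centre; axes as the dock's (the block is tilted with the chute). A brass spring plunger behind it pushes it forward with 1.3 N (0.7 N when 37 mm out), and it slides on the steel with almost no friction.
- fresh_cartridge: fresh test cartridge, the same block with a GREEN label and front face, in the other lane. Origin: its centre.
- key_left (a joint): travel of the left lane's eject key, m: 0 up, 0.008 fully down (spring: 2 N at first, 4 N at the bottom). It lowers the left gate, which lets the cartridge go at about 0.005 to 0.006; it springs up when released.
- key_right (a joint): the same for the right lane's eject key.
- key_left_top (a point): centre of the flat top of the left blue eject key, 26 mm across; at z = 45 mm when up, 37 mm fully down; dock x = -44, y = +87 mm. The left chute's centre line is 55 mm nearer the dock's middle; a fingertip there level with the pressed key hangs 7 mm above the chute floor, in the way of the 18 mm thick cartridge.
- key_right_top (a point): the same for the right key, at dock x = -44, y = -87 mm; the right chute's centre line is 55 mm nearer the dock's middle.
- amber_bottle: brown glass bottle, 52 mm across, 110 mm high; a loose bystander. Origin: centre of its underside.
- reagent_vial_1: white dropper vial with blue cap, 24 mm across, 64 mm high; a loose bystander. Origin: centre of its underside.
- reagent_vial_3: white dropper vial with red cap, 24 mm across, 64 mm high; a loose bystander. Origin: centre of its underside.

How it is judged:
On the way, in this order (a step that is already met when the one before it is completed fails the run):
1. the used cartridge's eject key is being pressed by a finger (((y of used_cartridge in the frame of slope above 0 m and value of joint key_left above 0.003 m and contact force between the fingers and key_left above 0.5 N) or (y of used_cartridge in the frame of slope below 0 m and value of joint key_right above 0.003 m and contact force between the fingers and key_right above 0.5 N))).
2. with the key held down, the popped cartridge is stopped by a finger on the open chute (x of used_cartridge in the frame of slope between -0.022 and 0.018 m and z of used_cartridge in the frame of slope below 0.014 m and contact force between the fingers and used_cartridge above 0.1 N and linear speed of used_cartridge below 0.02 m/s and ((y of used_cartridge in the frame of slope above 0 m and value of joint key_left above 0.0045 m and contact force between the fingers and key_left above 0.5 N) or (y of used_cartridge in the frame of slope below 0 m and value of joint key_right above 0.0045 m and contact force between the fingers and key_right above 0.5 N))), for 0.3 s.
At the end, for the whole second after the job is handed in: The used cartridge lies in its chute, 7 to 47 mm out from its loaded place, slower than 20 mm/s and pressing a finger with over 0.1 N, while a finger holds its lane's key at least 4.5 mm down (over 0.5 N); the fresh cartridge is within 4 mm of its start (all of step 2 and distance of fresh_cartridge from where it was at the start of the episode below 0.004 m); the arm keeps its last pose, push and grip.
It fails at once if the used cartridge slid away: its front reached the end of the chute, or it left the chute (x of used_cartridge in the frame of slope below -0.048 m or height (world z) of used_cartridge below 0.022 m).
It fails at once if the used cartridge was lifted off the chute (z of used_cartridge in the frame of slope above 0.019 m).
It fails at once if the fresh cartridge was disturbed (distance of fresh_cartridge from where it was at the start of the episode above 0.006 m).
It fails at once if the fresh cartridge's eject key was pressed ((y of used_cartridge in the frame of slope above 0 m and value of joint key_right above 0.004 m) or (y of used_cartridge in the frame of slope below 0 m and value of joint key_left above 0.004 m)).
It fails at once if a bystander (bottle or vial) was moved or knocked over (distance of any of amber_bottle, reagent_vial_1, reagent_vial_3 from where it was at the start of the episode above 0.015 m or angle between any of amber_bottle, reagent_vial_1, reagent_vial_3's own z axis and vertical above 0.35 rad).
It also fails if it takes over 35 s, if anything falls off the work surface, if the arm or the gripper's body presses on something with over 40 N, if the wrist force passes 120 N, or if a joint passes its speed limit or range.

### The arm

A 6-joint arm with a two-finger parallel gripper is mounted at the origin on the work surface; the furniture and walls round the work are solid. World frame = base frame: x ahead of the robot, y to its left, z up, the work surface at z = 0. Lengths are in m, angles in rad, forces in N, time in s.
With the tool pointing down it reaches from about 0.25 to 0.725 m from the base axis. Payload 4 kg.
Tool frame: the origin (TCP) lies at the very end of the fingers, on their centre line; the grasp point (between the pads) lies 19 mm behind it; z points along the fingers, y is the direction in which the jaws open and shut (so a half turn about z gives the same grasp; the last joint's range is limited). The gripper opens to 85 mm and grips with 20 to 120 N. Pads are 22 mm wide; open, the fingers measure 114 mm over their backs; the gripper's body (76 mm by 85 mm) begins 54 mm behind the grasp point. The pads swing forward as they close: fully open they stand 13 mm farther back than shut.
Start: joints at [-1.261, 0.241, 0.005, 1.335, 0, 1.571], TCP at [0.152, -0.476, 0.198] pointing down, gripper open.
Joint ranges: [-2.72, 2.72], [-1.05, 1.87], [-1.09, 1.28], [-1.99, 2.15], [-1.42, 1.44], [-3.14, 3.14]. Speed limits (rad/s): [2.79, 2.79, 3.14, 3.14, 3.14, 3.14].

### API

Orientations are given as a unit quaternion [w, x, y, z].
In Python, from rig import manip, capture, camera_model, nets gives the robot as it stands.
- The arm moves only by the tool step_arm, never from a script. Its arguments are lists of equal length, an entry for each row: "jaw": the gripper command: -1 is fully open, 1 is shut, values between are in proportion; "linear": the shift along the tool's x, y, z in cm, a list of three; "roll": the turn about the tool's z in rad. A call has 1 to 5 rows; each row shifts and turns the pose as measured when the row begins, along the tool's axes as they then stand; what a row does not reach is not made up. A row lasts 1/8 s, in which the tool goes at most 62.5 mm and 10.7 degrees, less where a joint would pass 70% of its speed; a pose out of reach is approached as far as the arm can. A call is refused whole if a number of a shift passes 6.25 or a number of a turn 0.188, either way. A call with a gripper value outside its range is refused whole. The fingers move at their own pace and stop on an object; "squeeze" is the grip in N (left out, the last holds). Time passes only in rows, so rows that do not move let the fingers close. It gives the time, the measured TCP pose, the force and the opening at its end, in the units of the state.
- manip.get_state(): the state, without advancing time (a new reading comes with each control period).
- capture(name): name is "scene" or "top" or "wrist"; returns (picture, depth): 384x512x3 uint8, red, green, blue; 384x512 float32, m along the optical axis (not along the pixel's ray), 0 where there is no reading.
- camera_model(name): a dict with "mtx" (3x3 intrinsics, pixels), "cam_to_world" (4x4, takes a point from camera to world coordinates). Camera axes: x right, y down, z forward; pixel columns grow to the right and rows downward; lengths in m; the calibration is good to about 2 mm. A picture is of the moment at which its call begins: read the wrist's pose just before it. camera_model takes no time and is no camera call; for the wrist camera it gives the pose at the moment of the call.
- manip.close_job(): hands the job in, once; it reports no verdict.
Trained networks look in the newest picture that a camera, given by its name, has taken for a name from the list of things; names that differ only in an ending like _2 or _b are one class to them, and where a whole thing is asked for, a point or a joint stands for the part that bears it (a point fixed in the world has none). Each returns a list of dicts, best first, with "conf" (0 to 1); they miss things now and then, are a little off and sometimes report something else, mostly with a low value. They report only what shows in the picture. A call takes as long as a camera call.
- nets.recognise(camera, thing): "centre" ([row, column] in pixels, amid what is visible of it).
- nets.silhouettes(camera, thing): "mask" (384x512 bool, what is visible of it) and "centre" ([row, column] in pixels, amid what is visible of it).
The state is a dict: "time": time; "q": joint angles; "joint_vel": joint speeds; "joint_efforts": joint torques, N m; "ee_pos": TCP position; "tcp_rot": TCP orientation; "contact_force": force on the tool from outside, world axes, zero at the start; "wrist_torque": the same for the moment, N m; "width": opening from 0.0 (shut) to 1.0 (fully open).
Only numpy, scipy, OpenCV 4.12 (cv2) and the standard library are available. Lean on these libraries where they do the work, as an engineer would, in place of code of your own. Each camera call takes 0.05 s, during which the arm holds its last target.

## Working session

There is one attempt and no reset: what is moved stays moved. The work goes in short steps, Python scripts to look and compute and a tool call to move; the robot and the scene stay as the last step left them, time stands still between calls to the robot, and variables do not carry over. Pictures are saved under pics/ and viewed, and the job is handed in when it is done.

Besides the shell and the picture viewer there is one more tool, called after ">>>" in YAML: its name, and indented under it one key for each argument. step_arm: Moves the arm, as the interface text tells. Its arguments: {"type":"object","properties":{"jaw":{"type":"array"},"linear":{"type":"array"},"roll":{"type":"array"},"squeeze":{"type":"number"}},"required":["jaw","linear","roll"]}

```bash
ls; mkdir -p pics
python3 - <<'E'
from rig import manip,capture,camera_model,nets
import cv2,numpy as np
for n in ["scene","top"]:
    p,d=capture(n); cv2.imwrite(f"pics/{n}0.png",p[:,:,::-1])
    m=camera_model(n); print(n,np.round(m["mtx"],1).tolist(),np.round(m["cam_to_world"],3).tolist())
    np.save(f"{n}0.npy",d)
s=manip.get_state();print(s)
E
```

```text
pics
scene [[388.4, 0.0, 255.6], [0.0, 388.4, 189.1], [0.0, 0.0, 1.0]] [[-0.747, -0.441, 0.497, -0.048], [-0.665, 0.496, -0.559, 0.582], [-0.0, -0.748, -0.664, 0.753], [0.0, 0.0, 0.0, 1.0]]
top [[375.7, 0.0, 257.0], [0.0, 375.7, 195.7], [0.0, 0.0, 1.0]] [[-0.024, -0.998, 0.057, 0.39], [-1.0, 0.023, -0.019, -0.008], [0.018, -0.058, -0.998, 1.085], [0.0, 0.0, 0.0, 1.0]]
{'time': 0.1, 'q': array([-1.26100634e+00,  2.41375305e-01,  3.87649270e-03,  1.33523322e+00,
        3.95912540e-06,  1.57083613e+00]), 'joint_vel': array([-2.76893432e-05, -1.32621996e-03,  3.57680618e-03, -1.58391533e-03,
       -8.18321591e-04,  1.43638575e-03]), 'joint_efforts': array([-1.51537497e-03, -3.73137403e+01,  2.53010112e+01,  1.08386434e-02,
       -1.68885090e-04, -7.12152257e-07]), 'ee_pos': array([ 0.15223668, -0.47559264,  0.19688995]), 'tcp_rot': array([-9.56565487e-04,  9.88030345e-01,  1.54256610e-01, -1.47379599e-04]), 'contact_force': array([ 0.27872098,  0.5008445 , -0.17201499]), 'wrist_torque': array([ 0.00816496, -0.03585082,  0.01297173]), 'width': 1.0011019698246224}
```

View pics/scene0.png

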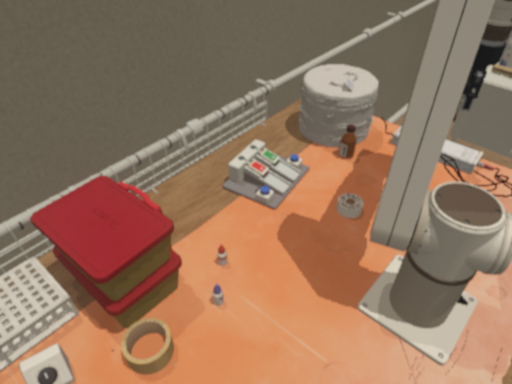

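View pics/top0.png

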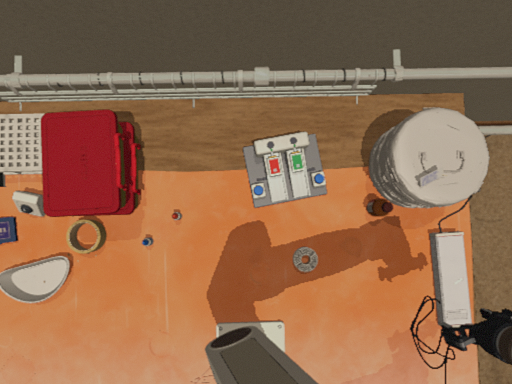

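The top view shows the dock near (285,170) with its back away from the robot. The red cartridge is in the left lane at (274,163) and its key at (258,190). The green one is at (297,160) and the right key at (319,179). The bottle, at (379,207), is well clear.

```bash
cat > h.py <<'E'
from rig import manip,capture,camera_model,nets
import cv2,numpy as np
def pt(cam,r,c,d,z=None):
    m=camera_model(cam);K=m["mtx"];T=m["cam_to_world"]
    ray=np.array([(c-K[0,2])/K[0,0],(r-K[1,2])/K[1,1],1.0])
    R=T[:3,:3]@ray
    s=d if z is None else (z-T[2,3])/R[2]
    return T[:3,3]+R*s
E
python3 - <<'E'
from h import *
for cam in ["top","scene"]:
    p,d=capture(cam)
    hsv=cv2.cvtColor(p,cv2.COLOR_RGB2HSV)
    for t in ["key_left_top","key_right_top","used_cartridge","fresh_cartridge","dock"]:
        for o in nets.silhouettes(cam,t)[:2]:
            r,c=o["centre"];mk=o["mask"]
            dd=np.median(d[mk&(d>0)])
            print(cam,t,round(o["conf"],2),np.round([r,c],1),mk.sum(),np.round(pt(cam,r,c,dd),4), np.round(pt(cam,r,c,0,.045),4))
    # blue blobs
    b=((hsv[...,0]>100)&(hsv[...,0]<130)&(hsv[...,1]>130)&(hsv[...,2]>80)).astype(np.uint8)
    n,l,st,ce=cv2.connectedComponentsWithStats(b)
    for i in range(1,n):
        if st[i,4]>20:
            c,r=ce[i]; print("blue",np.round(ce[i],1),st[i,4],np.round(pt(cam,r,c,0,.045),4),np.round(pt(cam,r,c,np.median(d[l==i])),4))
E
```

```text
top key_left_top 0.53 [187.4 261.3] 84 [ 0.4731 -0.0405  0.0437] [ 0.473  -0.0405  0.045 ]
top key_right_top 0.61 [170.9 284.1] 4181 [ 0.5199 -0.1068  0.0275] [ 0.5177 -0.1052  0.045 ]
top key_right_top 0.47 [175.4 318.1] 85 [ 0.5033 -0.2003  0.0429] [ 0.5031 -0.1999  0.045 ]
top used_cartridge 0.55 [163.9 275.4] 230 [ 0.5356 -0.0803  0.0614] [ 0.5379 -0.0814  0.045 ]
top used_cartridge 0.38 [207.4 378.7] 418 [ 0.4094 -0.357   0.0715] [ 0.4099 -0.3661  0.045 ]
top fresh_cartridge 0.53 [164.8 298.4] 226 [ 0.532  -0.1437  0.0598] [ 0.534  -0.1457  0.045 ]
top dock 0.83 [170.1 285. ] 4369 [ 0.5222 -0.1095  0.0272] [ 0.5199 -0.1078  0.045 ]
blue [318.6 178.2] 57 [ 0.4953 -0.2009  0.045 ] [ 0.4954 -0.2012  0.0432]
blue [258. 190.] 57 [ 0.4659 -0.0311  0.045 ] [ 0.466  -0.0311  0.0439]
scene key_left_top 0.54 [187.6 264.9] 85 [ 0.4668 -0.035   0.0455] [ 0.4672 -0.0355  0.045 ]
scene key_right_top 0.47 [157.1 292.3] 64 [ 0.4964 -0.1971  0.0446] [ 0.4961 -0.1966  0.045 ]
scene used_cartridge 0.44 [169.7 258.8] 179 [ 0.5222 -0.0725  0.0567] [ 0.5317 -0.0835  0.045 ]
scene fresh_cartridge 0.53 [160.7 269.1] 135 [ 0.5315 -0.1295  0.0517] [ 0.5371 -0.1363  0.045 ]
scene dock 0.85 [176.6 259.1] 3184 [ 0.5212 -0.073   0.0312] [ 0.5104 -0.0605  0.045 ]
```

Used cartridge is in the left lane. I'm moving above the left key and chute and setting the fingers about 55 mm between centres (gap about 40 mm).

>>> step_arm:
  jaw: [0.05, 0.05, 0.05, 0.05, 0.05]
  linear:
    - [4.8, -3.3, 0]
    - [4.8, -3.3, 0]
    - [4.8, -3.3, 0]
    - [4.8, -3.3, 0]
    - [4.8, -3.3, 0]
  roll: [0, 0, 0, 0, 0]

```text
time: 1.32
ee_pos: [0.3348, -0.2444, 0.1977]
tcp_rot: [0.002, 0.989, 0.149, 0.001]
contact_force: [2.1, -0.1, 0.1]
width: 0.479
```

>>> step_arm:
  jaw: [0.05, 0.05, 0.05, 0.05, 0.05]
  linear:
    - [4.7, -3.4, 0]
    - [4.7, -3.4, 0]
    - [4.7, -3.4, 0]
    - [4.2, -3.4, 0]
    - [0, 0, 0]
  roll: [0, 0, 0, 0, 0.13]

```text
time: 1.95
ee_pos: [0.4761, -0.0507, 0.1987]
tcp_rot: [0.003, 0.996, 0.086, 0.004]
contact_force: [0.0, -0.1, -0.8]
width: 0.476
```

Run:
```python
from h import *
s=manip.get_state();print(s['time'],s['ee_pos'],s['tcp_rot'],s['width'],s['contact_force'])
for n in ["wrist","top","scene"]:
    p,d=capture(n); cv2.imwrite(f"pics/{n}1.png",p[:,:,::-1]); np.save(f"{n}1.npy",d); np.save(f"{n}1p.npy",p)
    print(np.round(camera_model(n)["cam_to_world"],3).tolist())
```

```text
1.95 [ 0.47609615 -0.0506617   0.19871905] [0.00268218 0.99629512 0.08587004 0.00389469] 0.4758904878857 [ 0.0103549  -0.11191745 -0.80693025]
[[0.166, -0.944, -0.285, 0.549], [-0.986, -0.157, -0.054, -0.039], [0.006, 0.29, -0.957, 0.375], [0.0, 0.0, 0.0, 1.0]]
[[-0.024, -0.998, 0.057, 0.39], [-1.0, 0.023, -0.019, -0.008], [0.018, -0.058, -0.998, 1.085], [0.0, 0.0, 0.0, 1.0]]
[[-0.747, -0.441, 0.497, -0.048], [-0.665, 0.496, -0.559, 0.582], [-0.0, -0.748, -0.664, 0.753], [0.0, 0.0, 0.0, 1.0]]
```

View pics/wrist1.png

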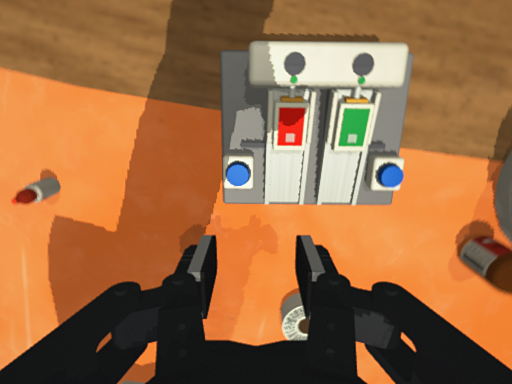

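View pics/scene1.png

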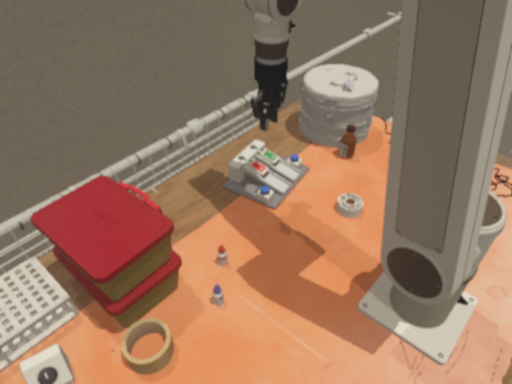

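The wrist view shows the blue keys at columns/rows (237,173) and (389,175), the red label at (291,125), and both fingers at the bottom of the frame. Next I'll measure these precisely.

Run:
```python
from h import *
p=np.load("wrist1p.npy");d=np.load("wrist1.npy")
hsv=cv2.cvtColor(p,cv2.COLOR_RGB2HSV)
H,S,V=[hsv[...,i].astype(int) for i in range(3)]
def blobs(name,b):
    n,l,st,ce=cv2.connectedComponentsWithStats(b.astype(np.uint8))
    out=[]
    for i in range(1,n):
        if st[i,4]>80:
            c,r=ce[i]; P=pt("wrist",r,c,np.median(d[l==i]))
            m=camera_model("wrist");rr,cc=np.nonzero(l==i)
            Q=np.array([pt("wrist",a,b_,d[a,b_]) for a,b_ in zip(rr,cc)])
            print(name,np.round(ce[i],1),st[i].tolist(),np.round(pt("wrist",r,c,0,.045),4),np.round(P,4),"top z pct",np.round(np.percentile(Q[:,2],[5,50,95]),4))
            T=Q[Q[:,2]>np.percentile(Q[:,2],50)-.003]
            print("   top bbox mid",np.round((T.min(0)+T.max(0))/2,4),np.round(np.ptp(T,0),4)); out.append((T.min(0)+T.max(0))/2)
    return out
k=blobs("blue",(H>100)&(H<130)&(S>130)&(V>80))
blobs("red",((H<5)|(H>175))&(S>180)&(V>120))
blobs("green",(H>50)&(H<85)&(S>120)&(V>60))
k=sorted(k,key=lambda a:-a[1]);L,R=k[0],k[1]
v=(L-R)[:2];print("sep",np.linalg.norm(v)); yaw=np.arctan2(-v[0],v[1]);print("yaw",yaw)
yv=v/np.linalg.norm(v);print("tcp target",(L[:2]-yv*.0275))
s=manip.get_state();w,x,y,z=s['tcp_rot'];print("toolyaw",2*np.arctan2(y,x))
```

```text
blue [237.4 174.2] [227, 163, 22, 23, 397] [ 0.4659 -0.0356  0.045 ] [ 0.4657 -0.0356  0.0441] top z pct [0.0427 0.0442 0.0455]
   top bbox mid [ 0.5002 -0.0357  0.208 ] [0.0949 0.0246 0.3335]
blue [391.2 175.8] [381, 165, 22, 22, 379] [ 0.4934 -0.2056  0.045 ] [ 0.4933 -0.2059  0.0445] top z pct [0.0429 0.0443 0.0457]
   top bbox mid [ 0.5146 -0.1293  0.2083] [0.0659 0.1788 0.333 ]
red [290.6 124.4] [278, 108, 27, 37, 800] [ 0.5293 -0.083   0.045 ] [ 0.5303 -0.0806  0.0628] top z pct [0.0576 0.0626 0.0662]
   top bbox mid [ 0.5289 -0.0805  0.0641] [0.0385 0.0276 0.0089]
green [353.7 125.8] [339, 109, 30, 37, 799] [ 0.5393 -0.1496  0.045 ] [ 0.5398 -0.1438  0.0624] top z pct [0.0573 0.0623 0.0661]
   top bbox mid [ 0.5405 -0.1439  0.0633] [0.0351 0.0285 0.008 ]
sep 0.09468790121551689
yaw 0.1536741548966983
tcp target [ 0.5043599  -0.06289133]
toolyaw 0.1725564438964006
```

>>> step_arm:
  jaw: [0.05, 0.05, 0.05, 0.05]
  linear:
    - [-0.5, 0.95, 4.0]
    - [0, 0, 4.0]
    - [0, 0, 4.0]
    - [0, 0, 0.8]
  roll: [0.005, 0, 0, 0]

```text
time: 2.6
ee_pos: [0.4726, -0.0685, 0.0702]
tcp_rot: [0.004, 0.996, 0.085, 0.006]
contact_force: [-0.6, -0.6, 0.6]
width: 0.476
```

Run:
```python
from h import *
s=manip.get_state();print(s['time'],s['ee_pos'],s['tcp_rot'],s['width'],s['contact_force'])
for n in ["wrist","top","scene"]:
    p,d=capture(n); np.save(f"{n}2.npy",d); np.save(f"{n}2p.npy",p)
    q=p[:,:,::-1]
    if n=="scene": q=cv2.resize(q[100:240,180:360],None,fx=4,fy=4,interpolation=cv2.INTER_CUBIC)
    if n=="top": q=cv2.resize(q[110:230,220:350],None,fx=4.5,fy=4.5,interpolation=cv2.INTER_CUBIC)
    if n=="wrist": q=cv2.resize(q,None,fx=1.5,fy=1.5)
    cv2.imwrite(f"pics/{n}2.png",q)
```

```text
2.6 [ 0.472628   -0.06845754  0.07021154] [0.0038695  0.99639021 0.0845716  0.00626329] 0.4762987577569201 [-0.61195634 -0.60049144  0.60880878]
```

View pics/wrist2.png

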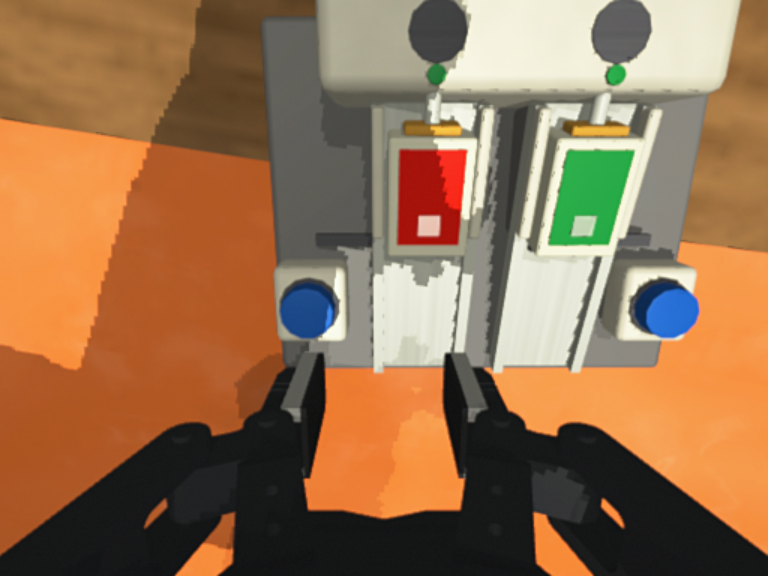

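View pics/scene2.png

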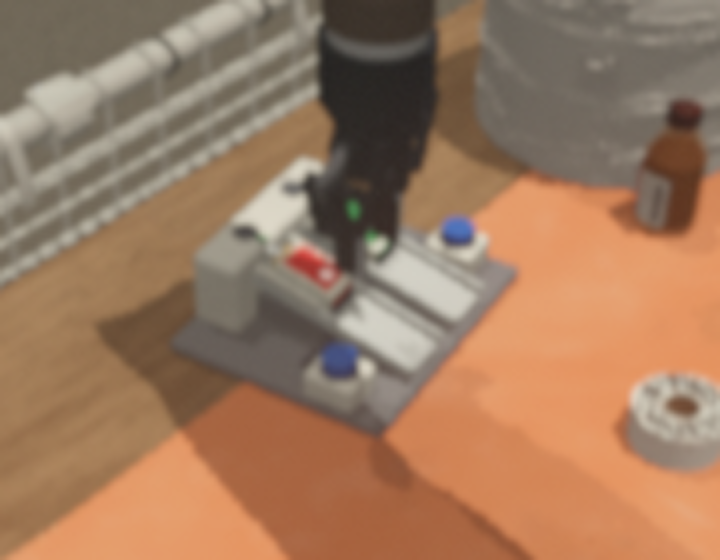

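View pics/top2.png

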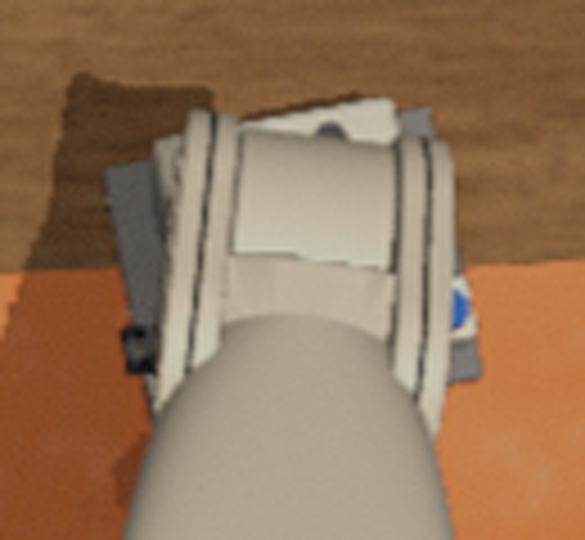

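The wrist view shows both fingertips just in front of the dock, at rows around 355–420 in the enlarged picture. The left finger lines up roughly with the key and the right one with the chute. Next I'll measure the fingertips and keys from the same depth picture.

```bash
cat >> h.py <<'E'
def cloud(d,cam="wrist"):
    m=camera_model(cam);K=m["mtx"];T=m["cam_to_world"]
    r,c=np.mgrid[:384,:512]
    P=np.stack([(c-K[0,2])/K[0,0]*d,(r-K[1,2])/K[1,1]*d,d],-1)@T[:3,:3].T+T[:3,3]
    P[d<=0]=np.nan
    return P
def tipmeas(p,d):
    P=cloud(d);s=manip.get_state();e=s['ee_pos'];w,x,y,z=s['tcp_rot'];a=2*np.arctan2(y,x)
    hsv=cv2.cvtColor(p,cv2.COLOR_RGB2HSV);H,S,V=[hsv[...,i].astype(int) for i in range(3)]
    b=((H>100)&(H<130)&(S>130)&(V>80)).astype(np.uint8)
    n,l,st,ce=cv2.connectedComponentsWithStats(b);out=[]
    for i in range(1,n):
        if st[i,4]>80 and P[...,2][l==i].size:
            Q=P[l==i];zz=np.nanmedian(Q[:,2]);T=Q[np.abs(Q[:,2]-zz)<.004]
            print("key",np.round(ce[i],1),st[i].tolist(),"mean",np.round(np.nanmean(T,0),4),"bbox",np.round((np.nanpercentile(T,1,0)+np.nanpercentile(T,99,0))/2,4))
    # tool-frame coordinates of near points
    R=np.array([[np.cos(a),np.sin(a)],[np.sin(a),-np.cos(a)]])
    L=(P[...,:2]-e[:2])@R.T; up=P[...,2]-e[2]
    return P,L,up,e,a
E
python3 - <<'E'
from h import *
p=np.load("wrist2p.npy");d=np.load("wrist2.npy")
P,L,up,e,a=tipmeas(p,d);print(e,a)
ok=(np.abs(L[...,0])<.03)&(np.abs(L[...,1])<.07)&(up<.04)&(P[...,2]>.057)
n,l,st,ce=cv2.connectedComponentsWithStats(ok.astype(np.uint8))
for i in range(1,n):
    if st[i,4]>30:
        m=l==i
        print(st[i].tolist(),"toolx",np.round(np.percentile(L[m][:,0],[1,50,99]),4),"tooly",np.round(np.percentile(L[m][:,1],[1,50,99]),4),"up",np.round(np.percentile(up[m],[1,5,50]),4))
for r in range(225,300,6):
    print(r,[ (c,np.round(L[r,c,0],3),np.round(L[r,c,1],3),np.round(up[r,c],3)) for c in (195,203,210,303,310,318)])
E
```

```text
key [204.7 206.7] [187, 189, 36, 36, 1020] mean [ 0.4717 -0.0329  0.0472] bbox [ 0.4712 -0.0329  0.0465]
key [445.8 206.6] [424, 189, 42, 36, 1058] mean [ 0.5001 -0.2027  0.0475] bbox [ 0.5    -0.2034  0.0466]
[ 0.47593373 -0.06842281  0.07332904] 0.16932153011125164
[201, 235, 16, 40, 79] toolx [-0.0118  0.0022  0.0106] tooly [-0.0268 -0.0205 -0.0204] up [0.0344 0.0347 0.0379]
[295, 235, 3, 40, 53] toolx [-0.0117  0.0001  0.0096] tooly [0.0199 0.0201 0.0203] up [0.0341 0.0346 0.0378]
225 [(195, np.float64(-0.016), np.float64(-0.045), np.float64(-0.038)), (203, np.float64(-0.011), np.float64(-0.037), np.float64(-0.026)), (210, np.float64(-0.016), np.float64(-0.034), np.float64(-0.038)), (303, np.float64(-0.017), np.float64(0.037), np.float64(-0.04)), (310, np.float64(-0.025), np.float64(0.046), np.float64(-0.059)), (318, np.float64(-0.026), np.float64(0.053), np.float64(-0.06))]
231 [(195, np.float64(-0.03), np.float64(-0.05), np.float64(-0.059)), (203, np.float64(-0.031), np.float64(-0.043), np.float64(-0.06)), (210, np.float64(-0.03), np.float64(-0.037), np.float64(-0.059)), (303, 
[... 3778 characters left out ...]
64(0.001), np.float64(-0.021), np.float64(0.072)), (210, np.float64(-0.008), np.float64(-0.021), np.float64(0.059)), (303, np.float64(-0.004), np.float64(0.02), np.float64(0.065)), (310, np.float64(0.001), np.float64(0.021), np.float64(0.072)), (318, np.float64(0.01), np.float64(0.021), np.float64(0.086))]
297 [(195, np.float64(0.011), np.float64(-0.021), np.float64(0.089)), (203, np.float64(-0.002), np.float64(-0.022), np.float64(0.071)), (210, np.float64(-0.011), np.float64(-0.021), np.float64(0.059)), (303, np.float64(-0.007), np.float64(0.02), np.float64(0.065)), (310, np.float64(-0.002), np.float64(0.021), np.float64(0.072)), (318, np.float64(0.011), np.float64(0.02), np.float64(0.09))]
```

Two things to sort out: the arm was still settling by about 3 mm when the picture was taken, and the tips look about 34 mm above the TCP. I'll retake the picture and check with the scene camera.

Run:
```python
from h import *
s=manip.get_state();print(s['time'],s['ee_pos'],s['joint_vel'].round(3),s['width'])
p,d=capture("wrist")
s=manip.get_state();print(s['time'],s['ee_pos'])
np.save("wrist3.npy",d);np.save("wrist3p.npy",p)
P,L,up,e,a=tipmeas(p,d);print(e,a)
for r in (238,240,244,250,260,270,280): print(r,[(c,*np.round([L[r,c,0],L[r,c,1],up[r,c]],3).tolist()) for c in (205,212,214,216,296,298,300)])
ps,ds=capture("scene")
m=camera_model("scene");T=np.linalg.inv(m["cam_to_world"])
def proj(X): 
    x=m["mtx"]@(T[:3,:3]@X+T[:3,3]); return x[:2]/x[2],x[2]
for u in (0,.01,.02,.034,.05):
    for sy in(-.0275,.0275):
        X=e+np.array([np.sin(a)*sy,-np.cos(a)*sy,u]);q,z=proj(X);c,r=np.round(q).astype(int);print(u,sy,q.round(1),"z",round(z,3),"depth",ds[r,c].round(3))
q=cv2.resize(ps[100:200,220:320,::-1],None,fx=6,fy=6,interpolation=cv2.INTER_CUBIC);
for u,col in((0,(255,0,255)),(.034,(255,255,0))):
    for sy in(-.0275,.0275):
        X=e+np.array([np.sin(a)*sy,-np.cos(a)*sy,u]);k,z=proj(X);cv2.circle(q,tuple(int(v) for v in (k-[220,100])*6),5,col,2)
cv2.imwrite("pics/scene3.png",q)
```

```text
2.75 [ 0.47593373 -0.06842281  0.07332904] [ 0.007 -0.017  0.028  0.002  0.     0.001] 0.47629759895184787
2.8 [ 0.47668422 -0.06834341  0.07394423]
key [204.5 210. ] [187, 192, 36, 36, 996] mean [ 0.4689 -0.0327  0.0447] bbox [ 0.4686 -0.0328  0.044 ]
key [441.4 209.8] [420, 192, 41, 36, 1017] mean [ 0.4973 -0.2028  0.0448] bbox [ 0.4972 -0.2032  0.0441]
[ 0.47668422 -0.06834341  0.07394423] 0.16950070257048855
238 [(205, 0.011, -0.024, 0.043), (212, 0.01, -0.021, 0.042), (214, 0.01, -0.02, 0.042), (216, -0.038, -0.033, -0.063), (296, 0.007, 0.02, 0.037), (298, 0.01, 0.02, 0.043), (300, 0.01, 0.021, 0.042)]
240 [(205, 0.01, -0.024, 0.045), (212, 0.009, -0.021, 0.043), (214, 0.008, -0.021, 0.04), (216, -0.04, -0.033, -0.062), (296, 0.007, 0.02, 0.038), (298, 0.01, 0.02, 0.044), (300, 0.01, 0.021, 0.044)]
244 [(205, 0.01, -0.024, 0.049), (212, 0.01, -0.021, 0.048), (214, 0.006, -0.021, 0.041), (216, 0.003, -0.021, 0.034), (296, 0.005, 0.02, 0.039), (298, 0.008, 0.02, 0.046), (300, 0.01, 0.02, 0.05)]
250 [(205, 0.01, -0.023, 0.055), (212, 0.007, -0.021, 0.048), (214, 0.003, -0.021, 0.0
[... 487 characters left out ...]
048), (300, -0.0, 0.02, 0.055)]
280 [(205, 0.005, -0.021, 0.07), (212, -0.007, -0.021, 0.052), (214, -0.011, -0.021, 0.046), (216, -0.086, -0.036, -0.074), (296, -0.087, 0.039, -0.074), (298, -0.009, 0.02, 0.049), (300, -0.005, 0.02, 0.055)]
0 -0.0275 [265.1 177.8] z 1.057 depth 1.117
0 0.0275 [275.1 167.1] z 1.092 depth 1.152
0.01 -0.0275 [265.1 175. ] z 1.051 depth 1.119
0.01 0.0275 [275.2 164.3] z 1.086 depth 1.153
0.02 -0.0275 [265.2 172.1] z 1.044 depth 1.111
0.02 0.0275 [275.4 161.5] z 1.079 depth 1.145
0.034 -0.0275 [265.3 168. ] z 1.035 depth 1.117
0.034 0.0275 [275.5 157.4] z 1.07 depth 1.056
0.05 -0.0275 [265.4 163.3] z 1.024 depth 1.019
0.05 0.0275 [275.7 152.7] z 1.059 depth 1.05
```

View pics/scene3.png

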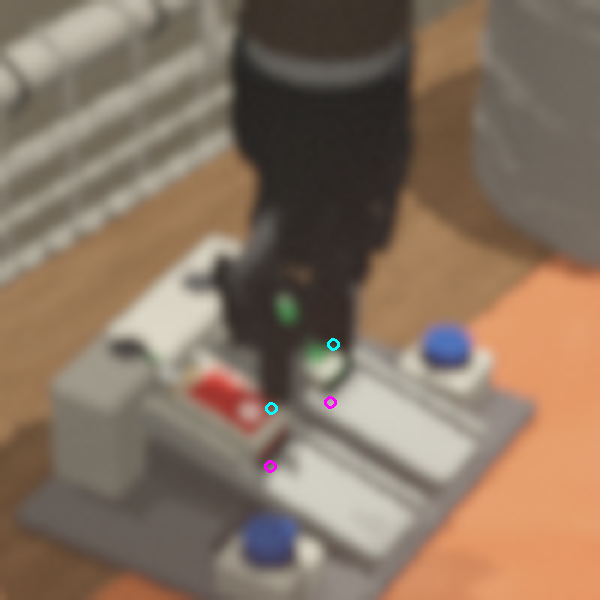

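Both cameras agree that at this opening the real fingertips end about 34 mm above the reported TCP. So I'll work from the measured tip height: shift sideways, descend 3.5 cm and look again.

>>> step_arm:
  jaw: [0.05, 0.05, 0.05, 0.05]
  linear:
    - [0, -0.9, 1.5]
    - [0, 0, 1.5]
    - [0, 0, 0.6]
    - [0, 0, 0]
  roll: [0.004, 0, 0, 0]

```text
time: 3.35
ee_pos: [0.4824, -0.0602, 0.0439]
tcp_rot: [0.006, 0.996, 0.083, 0.017]
contact_force: [0.8, 0.1, -0.4]
width: 0.479
```

```bash
cat > look.py <<'E'
import sys
from h import *
k=sys.argv[1]
capture("top")
s=manip.get_state();print(s['time'],s['ee_pos'],s['tcp_rot'],s['contact_force'].round(2))
p,d=capture("wrist"); m=camera_model("wrist")
P,L,up,e,a=tipmeas(p,d);print(e,a,s['width'])
ok=(np.abs(L[...,0])<.0125)&(np.abs(np.abs(L[...,1])-.021)<.002)&(up>-.03)&(up<.06)&(P[...,2]>.02)
for sg in(-1,1):
    mm=ok&(np.sign(L[...,1])==sg); print("finger",sg,mm.sum(),"tip up",np.sort(up[mm])[:12].round(4),"tip z",np.percentile(P[...,2][mm],3).round(4))
cv2.imwrite(f"pics/wrist{k}.png",cv2.resize(p[:,:,::-1],None,fx=1.5,fy=1.5))
p,d=capture("scene");cv2.imwrite(f"pics/scene{k}.png",cv2.resize(p[100:200,220:320,::-1],None,fx=6,fy=6,interpolation=cv2.INTER_CUBIC))
E
python3 look.py 4
```

```text
3.4 [ 0.48275738 -0.06023248  0.04420257] [0.0061791  0.99636872 0.08309157 0.01752108] [0.13 0.32 0.16]
key [476.8 235.7] [455, 215, 44, 41, 1266] mean [ 0.4965 -0.2028  0.0441] bbox [ 0.4963 -0.2035  0.0432]
key [210.3 232.5] [189, 217, 40, 39, 813] mean [ 0.4716 -0.0333  0.044 ] bbox [ 0.4695 -0.0328  0.043 ]
[ 0.48276894 -0.06024255  0.04419145] 0.1662969493825559 0.47494724427207097
finger -1 730 tip up [-0.024  -0.0234 -0.0232 -0.0232 -0.0227 -0.0225 -0.0215 -0.0211 -0.021
 -0.0209 -0.0205 -0.0201] tip z 0.0282
finger 1 672 tip up [-0.0166 -0.0163 -0.0163 -0.0161 -0.016  -0.0159 -0.0158 -0.0158 -0.0157
 -0.0156 -0.0155 -0.0155] tip z 0.0292
```

View pics/wrist4.png

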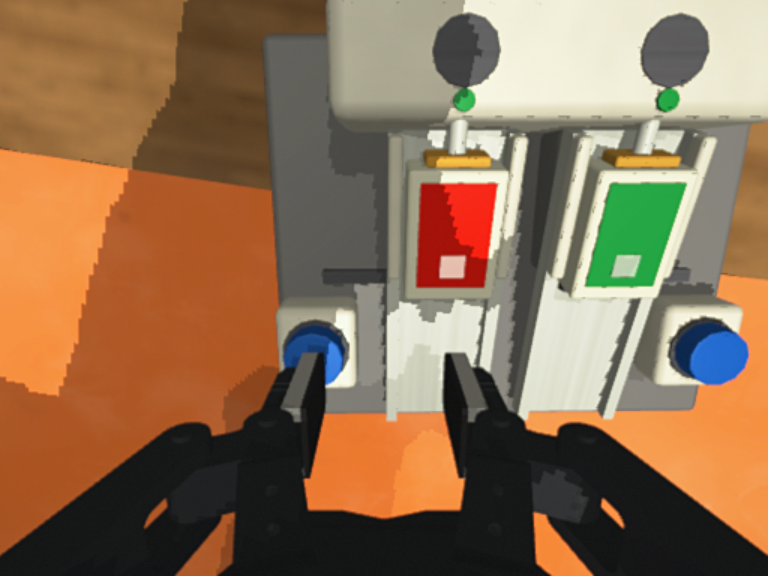

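View pics/scene4.png

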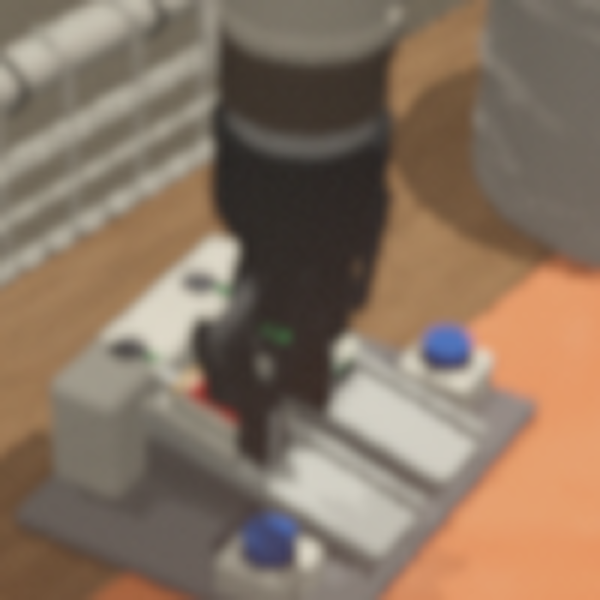

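The tips are now at about z 0.078, with the left finger over the key side and the right one over the chute. The tool has pitched about 2° and drifted roughly 6 mm uphill, so I'll correct x and descend a little.

>>> step_arm:
  jaw: [0.05]
  linear:
    - [-0.6, 0, 1.0]
  roll: [0]

```text
time: 3.62
ee_pos: [0.4785, -0.0615, 0.0347]
tcp_rot: [0.006, 0.996, 0.083, 0.019]
contact_force: [0.2, -0.8, 0.4]
width: 0.471
```

```bash
sed -i 's/^ok=.*/ok=(np.abs(L[...,0])<.0125)\&(np.abs(np.abs(L[...,1])-.0205)<.0012)\&(up>.005)\&(up<.06)/' look.py; sed -i 's/^capture("top")/capture("top");capture("top")/' look.py
python3 look.py 5
```

```text
3.725 [ 0.47517663 -0.0612917   0.03272181] [0.0058932  0.99641237 0.08289462 0.01600467] [-0.51 -0.1  -0.48]
key [206.6 228.8] [185, 211, 43, 42, 1051] mean [ 0.4716 -0.0325  0.0444] bbox [ 0.4703 -0.0329  0.0434]
key [491.6 231.7] [465, 210, 47, 44, 1427] mean [ 0.4969 -0.2019  0.0445] bbox [ 0.4968 -0.2027  0.0434]
[ 0.47572563 -0.0613043   0.03308751] 0.16601654068057128 0.47442552769488183
finger -1 512 tip up [0.0054 0.0055 0.0058 0.0061 0.0065 0.0069 0.0076 0.0078 0.008  0.0082
 0.0084 0.0087] tip z 0.0431
finger 1 426 tip up [0.035  0.0352 0.0352 0.0354 0.036  0.0361 0.0362 0.0362 0.0363 0.0363
 0.0363 0.0364] tip z 0.0696
```

View pics/wrist5.png

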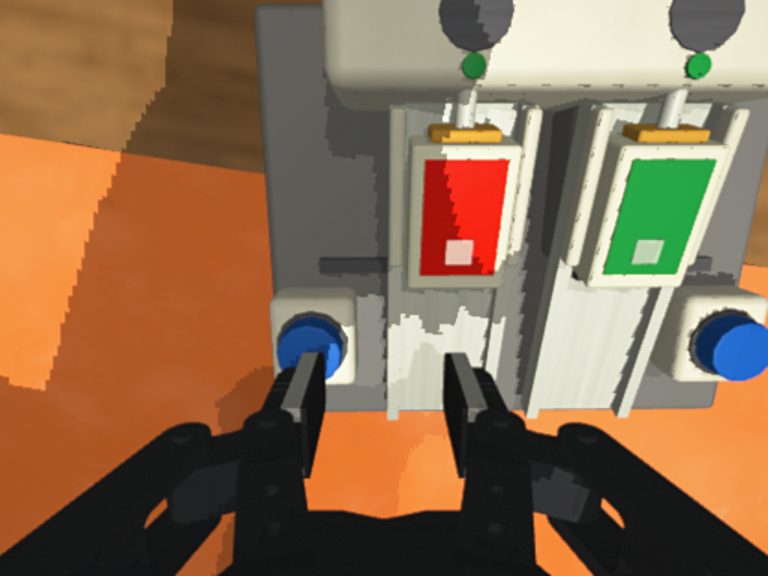

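The key finger is over the key and the trap finger is over the chute, with tips at about z 0.068 (key top at 0.045). I'll descend most of the remaining gap.

>>> step_arm:
  jaw: [0.05]
  linear:
    - [-0.1, -0.1, 1.8]
  roll: [0]

```text
time: 3.95
ee_pos: [0.4777, -0.0609, 0.0165]
tcp_rot: [0.006, 0.996, 0.083, 0.019]
contact_force: [0.2, -0.0, -0.5]
width: 0.481
```

```bash
python3 look.py 6
```

```text
4.05 [ 0.47418073 -0.06046522  0.01405582] [0.00567228 0.99642197 0.08294729 0.01519315] [ 0.32  0.73 -0.75]
key [204.1 237.6] [179, 221, 48, 45, 897] mean [ 0.4733 -0.0327  0.0446] bbox [ 0.471  -0.0329  0.0436]
key [506.1 242. ] [496, 220, 16, 47, 435] mean [ 0.4947 -0.1945  0.0444] bbox [ 0.4953 -0.1956  0.0434]
[ 0.4747977  -0.06056665  0.01476285] 0.16610972780366848 0.4727093071611955
finger -1 590 tip up [0.0169 0.0172 0.0174 0.0175 0.0175 0.0176 0.0177 0.0178 0.0178 0.018
 0.018  0.018 ] tip z 0.0332
finger 1 569 tip up [0.012  0.0125 0.0127 0.0127 0.0128 0.0129 0.0129 0.0129 0.0131 0.0132
 0.0132 0.0132] tip z 0.028
```

View pics/wrist6.png

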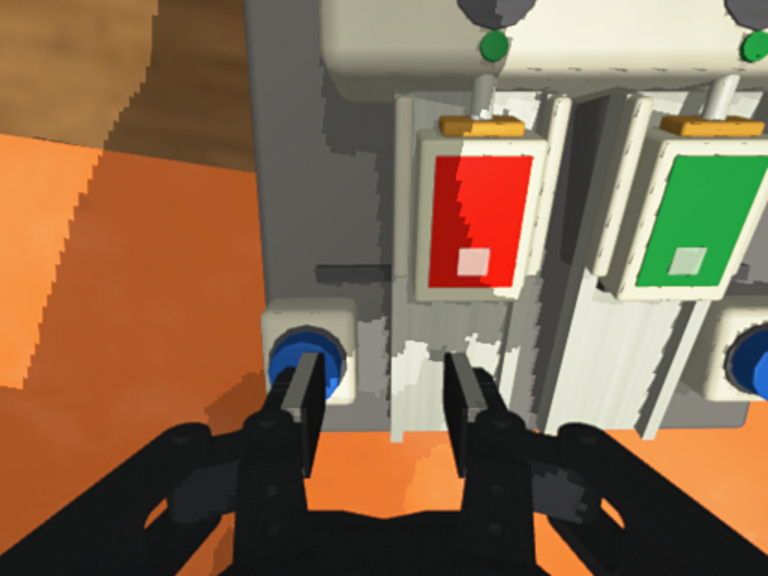

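View pics/scene6.png

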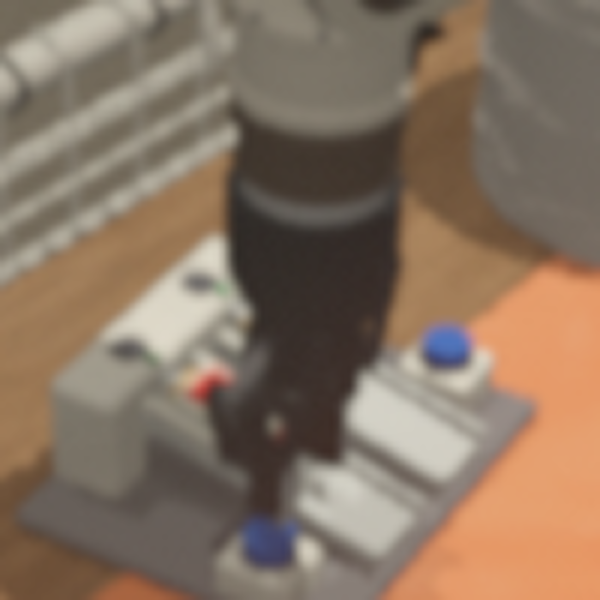

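The finger is centred on the key with its tip about 4 mm above it, and the trap finger is in the chute's path. Pressing.

>>> step_arm:
  jaw: [0.05, 0.05]
  linear:
    - [0.1, 0, 0.9]
    - [0, 0, 0.4]
  roll: [0, 0]

```text
time: 4.4
ee_pos: [0.4781, -0.0608, 0.0032]
tcp_rot: [0.006, 0.996, 0.083, 0.017]
contact_force: [-5.6, -0.7, 6.2]
width: 0.475
```

```bash
python3 look.py 7
```

```text
4.5 [ 0.47798762 -0.0607945   0.00315785] [0.00617063 0.99639125 0.08285114 0.01738086] [-1.54  0.02  3.2 ]
key [186.3 246. ] [176, 235, 25, 30, 239] mean [ 0.4735 -0.025   0.0369] bbox [ 0.4716 -0.0257  0.0368]
key [219.4 258.6] [216, 243, 8, 32, 165] mean [ 0.4688 -0.0428  0.0369] bbox [ 0.4679 -0.0428  0.0362]
[ 0.47803077 -0.06075437  0.0033077 ] 0.166035956940732 0.47832067820610197
finger -1 556 tip up [0.0267 0.0272 0.0273 0.0273 0.0274 0.0275 0.0275 0.0276 0.0276 0.0277
 0.0277 0.0278] tip z 0.0315
finger 1 460 tip up [0.0237 0.0238 0.0243 0.0244 0.0245 0.0245 0.0245 0.0246 0.0246 0.0246
 0.0246 0.0247] tip z 0.0281
```

View pics/wrist7.png

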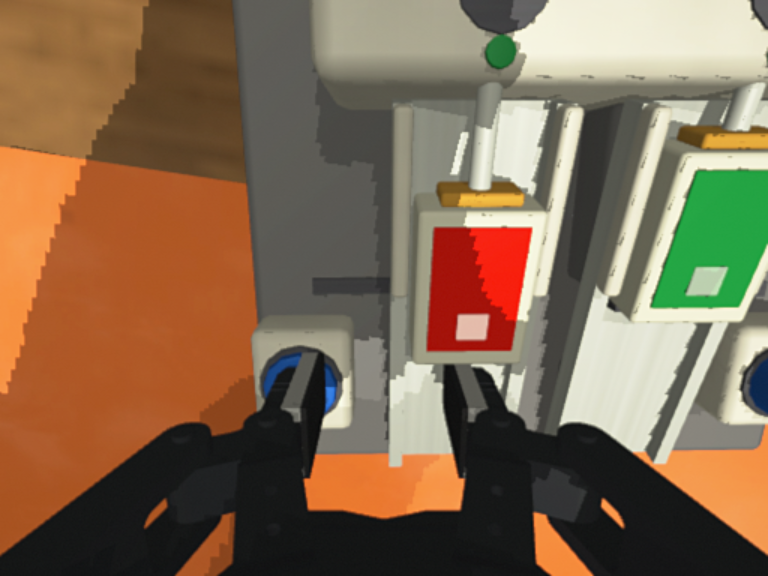

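View pics/scene7.png

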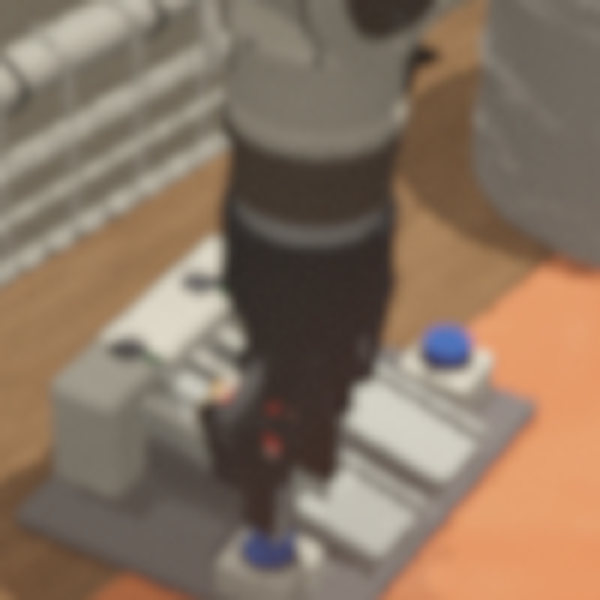

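The key is at z 0.037, nearly fully down. The cartridge is out and rests against the right finger. I'll let it settle and check that it stays put.

Run:
```python
from h import *
def red(p,d):
    hsv=cv2.cvtColor(p,cv2.COLOR_RGB2HSV);H,S,V=[hsv[...,i].astype(int) for i in range(3)]
    out=[]
    for lo in (((H<5)|(H>175))&(S>180)&(V>90),(H>50)&(H<85)&(S>120)&(V>60)):
        n,l,st,ce=cv2.connectedComponentsWithStats(lo.astype(np.uint8));i=1+np.argmax(st[1:,4]);Q=cloud(d)[l==i]
        out.append(np.nanmedian(Q,0).round(4).tolist())
    return out
for i in range(12):
    p,d=capture("wrist");s=manip.get_state()
    print(round(s['time'],3),s['ee_pos'].round(4),s['contact_force'].round(2),red(p,d))
tipmeas(p,d)
```

```text
4.65 [ 0.478  -0.0608  0.0034] [-2.18 -0.14  2.01] [[0.5196, -0.0791, 0.0595], [0.5428, -0.1383, 0.0625]]
4.7 [ 0.478  -0.0607  0.0034] [-1.85  0.02  2.37] [[0.5195, -0.0791, 0.0594], [0.5429, -0.1384, 0.0624]]
4.75 [ 0.4781 -0.0608  0.0034] [-1.14  0.67  3.36] [[0.5195, -0.0791, 0.0594], [0.5429, -0.1384, 0.0624]]
4.8 [ 0.478  -0.0608  0.0034] [-1.02 -0.1   2.66] [[0.5196, -0.0791, 0.0594], [0.5429, -0.1383, 0.0625]]
4.85 [ 0.478  -0.0608  0.0034] [-1.53 -0.37  2.9 ] [[0.5195, -0.0791, 0.0593], [0.5429, -0.1383, 0.0624]]
4.9 [ 0.4781 -0.0608  0.0034] [-1.74  0.6   3.11] [[0.5195, -0.0791, 0.0593], [0.5429, -0.1384, 0.0624]]
4.95 [ 0.478  -0.0608  0.0033] [-1.5   0.08  2.58] [[0.5196, -0.0791, 0.0594], [0.5428, -0.1383, 0.0624]]
5.0 [ 0.478  -0.0608  0.0033] [-2.57 -0.28  2.39] [[0.5195, -0.0791, 0.0593], [0.5428, -0.1383, 0.0625]]
5.05 [ 0.478  -0.0608  0.0033] [-1.81 -0.84  4.09] [[0.5196, -0.079, 0.0594], [0.5429, -0.1383, 0.0625]]
5.1 [ 0.478  -0.0608  0.0033] [-1.64  0.52  2.58] [[0.5195, -0.0791, 0.0593], [0.5429, -0.1384, 0.0624]]
5.15 [ 0.478  -0.0608  0.0033] [-2.31  0.21  4.45] [[0.5196, -0.0791, 0.0593], [0.5429, -0.1383, 0.0625]]
5.2 [ 0.4781 -0.0608  0.0033] [-2.31 -0.01  2.32] [[0.5196, -0.0791, 0.0593], [0.5429, -0.1383, 0.0624]]
key [186.3 246. ] [176, 235, 25, 30, 240] mean [ 0.4736 -0.0251  0.0369] bbox [ 0.472  -0.0256  0.0365]
key [219.4 258.6] [216, 243, 8, 32, 165] mean [ 0.4689 -0.0428  0.0369] bbox [ 0.4681 -0.0428  0.0368]
```

The state is steady. I'll check how far the cartridge is out, measured relative to the fresh one in the same picture.

Run:
```python
from h import *
p,d=capture("wrist");C=cloud(d)
hsv=cv2.cvtColor(p,cv2.COLOR_RGB2HSV);H,S,V=[hsv[...,i].astype(int) for i in range(3)]
for nm,lo in (("red",((H<5)|(H>175))&(S>180)&(V>90)),("green",(H>50)&(H<85)&(S>120)&(V>60))):
    n,l,st,ce=cv2.connectedComponentsWithStats(lo.astype(np.uint8));i=1+np.argmax(st[1:,4]);Q=C[l==i];Q=Q[~np.isnan(Q[:,0])]
    u=Q[:,:2]@[.986,.165]; v=Q[:,:2]@[-.165,.986]
    print(nm,st[i].tolist(),"dock-x pct",np.percentile(u,[1,3,50,97,99]).round(4),"y",np.percentile(v,[2,98]).round(4),"z front/back",np.median(Q[u<np.percentile(u,5),2]).round(4),np.median(Q[u>np.percentile(u,95),2]).round(4))
print(manip.get_state()['contact_force'])
```

```text
red [285, 152, 69, 82, 4563] dock-x pct [0.4768 0.4777 0.4992 0.5139 0.5146] y [-0.1762 -0.1517] z front/back 0.054 0.0631
green [434, 114, 78, 91, 4874] dock-x pct [0.4913 0.4921 0.5121 0.528  0.5287] y [-0.2398 -0.2153] z front/back 0.0573 0.0665
[-1.87436902  0.49692091  2.01546732]
```

Run:
```python
from rig import manip
s=manip.get_state();print(s['time'],s['ee_pos'],s['contact_force'])
print(manip.close_job())
```

```text
5.25 [ 0.4780405  -0.06077526  0.00324364] [-1.87436902  0.49692091  2.01546732]
the job is handed in; nothing more can be done
None
```

I pressed the used cartridge's key (left lane) with one finger and stopped the cartridge with the other finger on the open chute. I handed the job in at 5.25 s, still holding; the hand-in gives no verdict.

**Last checks (camera and force readings):**
- **Key:** its top was at z = 0.037 m, so about 8 mm down. The vertical force on the tool was about 2–4.5 N.
- **Cartridge:** it was about 14.5 mm out, which is x ≈ +10 mm in the slope frame. It lay flat at the chute's 14° slope and stayed still to 0.1 mm over 0.55 s. It pushed back along the chute with about 1–2.5 N.
- **Fresh side and bystanders:** the fresh cartridge held steady over those 0.55 s, and its lane showed no change. I kept well clear of the bottle and vials but took no final measurement of them.

**What disagreed:**
- **Fingertip height:** the real fingertips were about 34 mm above the reported TCP at this opening, in both the wrist and scene pictures. I used the measured tip height instead.
- **Tool tilt:** the tool pitched about 2° on the way down; I left the tilt and corrected the sideways drift before pressing.
- **Left key position:** the top and wrist cameras differed by up to 4.5 mm. I used the wrist camera for the final alignment.

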